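# Weigh down the glued inlay

### The arm

A 6-joint arm with a two-finger parallel gripper is mounted at the origin on the work surface. World frame = base frame: x ahead of the robot, y to its left, z up, the work surface at z = 0. Lengths are in mm, angles in degrees, forces in N, time in s.
With the tool pointing down it reaches from about 275 to 850 mm from the base axis. Payload 5.2 kg.
Tool frame: the origin (TCP) lies at the very end of the fingers, on their centre line; the grasp point (between the pads) lies 19 mm behind it; z points along the fingers, y is the line along which they close (so a half turn about z gives the same grasp; the last joint's range is limited). The gripper opens to 85 mm and grips with 20 to 120 N. Pads are 22 mm wide; open, the fingers measure 114 mm over their backs; the gripper's body (76 mm by 85 mm) begins 54 mm behind the grasp point. The pads swing forward as they close: fully open they stand 13 mm farther back than shut.
Start: joints at [58.109, 14.817, 87.949, -0, 77.235, -11.62], TCP at [190.534, 515.947, 192.21] pointing down, gripper open.
Joint ranges: [-179.93, 179.93], [-52.35, 119.4], [10.71, 147.94], [-69.91, 249.91], [12.55, 155.21], [-178.61, 178.61]. Speed limits (degrees/s): [147.25, 147.25, 180, 180, 180, 180].

### API

Orientations are given as a 3x3 rotation matrix whose columns are the frame's x, y, z axes.
In Python, from workcell import manip, gripper_open, grasp, kinematics, read_state, optics, ticket gives the robot as it stands. The module is installed in compiled form; this text tells all that it offers. Calls block until the motion is done:
- manip.move_to(position, orientation): joint-space move of the TCP to a pose.
- manip.line_to(position, vel=150, attitude=None): straight line of the TCP; attitude=None keeps the orientation; vel is the mean speed in mm/s.
- manip.set_joints(angles): joint-space move.
- gripper_open() and grasp(squeeze=None): open the fingers fully, or close them until they stop; squeeze is the grip in N (None keeps the last).
- manip.dwell(seconds).
- kinematics.inverse_kinematics(position, orientation): joint angles nearest the present ones, or None.
- read_state(): the state.
- optics.grab_frame(name): name is "scene" or "top"; returns a dict with "pixels" (420x560x3 uint8, red, green, blue), "intrinsics" (3x3 intrinsics, pixels), "rvec" (rotation vector, rad) and "tvec" (3), from world to camera coordinates, as OpenCV has them. Camera axes: x right, y down, z forward; pixel columns grow to the right and rows downward; lengths in mm; the calibration is good to about 2 mm. A picture is of the moment at which its call begins. There is no depth.
A pose or a line that the arm cannot do raises manip.MotionError and nothing moves.
- ticket.finish_job(): hands the job in; it is judged then, once.
The state is a dict: "clock": time; "joint_pos": joint angles; "joint_velocities": joint speeds; "tau": joint torques, N m; "ee_pos": TCP position; "ee_rot": TCP orientation; "force": force on the tool from outside, world axes, zero at the start; "ft_torque": the same for the moment, N m; "width": finger opening in mm; "finger_force": force on a finger pad.
Only numpy, scipy, OpenCV 4.12 (cv2) and the standard library are available. Lean on these libraries where they do the work, as an engineer would, in place of code of your own. Each camera call takes 0.05 s, during which the arm holds its last target. There are 200 camera calls.

### The job

The pressing weight is boxed in on the plywood stand behind the jar, the tin and the can: first move all three to the wooden side tray and leave the weight where it is until they stand there. Then fetch the weight and set it gently on the pale round stone in the middle of the inlay panel, and only after that put the jar, tin and can back upright, each in the middle of the slate pad of its own shape, the can lengthwise along its pad. Tip nothing over.

Things in the scene. Friction and masses are not known exactly. Their poses are not given: they have to be found in the camera images.
- jar: Round amber glass jar with paper label and black screw cap, 46 mm diameter up to 86 mm, cap 33 mm wide, 106 mm tall in all. Origin: centre of its underside, z up. It belongs on pad_round, where it stands at the start.
- tin: Square bare-metal tin, 44 x 44 mm up to 96 mm, with a small round press lid (32 mm wide) on top, 102 mm tall in all. Origin: centre of its underside, z up, x and y along its sides. It belongs on pad_square, where it stands at the start.
- can: Flat grey can with paper label, 52 mm along its x, 30 mm along its y, 96 mm tall, plus a small black spout cap (18 mm wide, 13 mm off centre towards +x) up to 106 mm. Origin: centre of its underside, z up. It belongs on pad_oblong, where it stands at the start with its length along the pad's.
- weight: Dark steel pressing weight, about 0.5 kg: disc 54 mm diameter and 24 mm high with an upright steel grip knob 20 mm diameter from 26 to 56 mm high. Origin: centre of its underside, z up. At the start it stands on the board of the stand, between the pads and the stand's back, the jar, tin and can close around it.
- pad_round: Round slate pad, 58 mm diameter, 4 mm thick, fixed on the stand. Origin: centre of its underside; its top is 4 mm above.
- pad_square: Square slate pad, 56 x 56 x 4 mm, fixed on the stand. Origin: centre of its underside; its top is 4 mm above.
- pad_oblong: Oblong slate pad, 64 mm along its x, 40 mm along its y, 4 mm thick, fixed on the stand. Origin: centre of its underside; its top is 4 mm above.
- stand: Fixed plywood stand: board 12 mm thick, from 110 mm in front (-x) to 55 mm behind its origin, 230 mm wide (y); back wall 80 mm high, face at x = 43 mm; end cheeks 28 mm high. Origin: at table level, under the weight. Pads at (-62, 0), (-16, 60), (-16, -60) mm in any order, their x along the stand's. Stone chips up to 14 mm high lie in the back corners.
- tray: Empty wooden side tray, fixed, left or right of the stand: 270 mm along its x, 130 mm along its y, rim 14 mm high and 6 mm thick, inner floor 5 mm above its origin. Origin: centre of its underside.
- panel: Inlay panel, fixed, on the other side from the tray: dark slate slab 140 x 140 x 14 mm with coloured stone petals round a flush pale round stone 62 mm in diameter at its centre. Origin: centre of its underside; its top is 14 mm above.
Things that resemble listed ones, but are neither listed nor needed, are in the scene too. What is meant by the jar is not pink or purple, and is the smaller of those in its own colour.

How it is judged:
By the outcome, as a careful person would: the job done as asked, in the order asked, and still so for the second after the job is handed in, with the robot touching nothing.
It also fails if it takes over 131 s, if anything falls off the work surface, if the arm or the gripper's body presses on something with over 40 N, if the wrist force passes 120 N, or if a joint passes its speed limit or range.

## Working session

There is one attempt and no reset: what is moved stays moved. The work goes in short steps, each a Python script; the robot and the scene stay as the last script left them, time stands still between calls to the robot, and variables do not carry over. Pictures are saved under pics/ and viewed, at most 16 in all, crops included, and the job is handed in when it is done.

```bash
mkdir -p pics
cat > h.py <<'E'
import numpy as np, cv2
from workcell import manip, gripper_open, grasp, kinematics, read_state, optics, ticket
def cam(f):
    R,_=cv2.Rodrigues(np.array(f["rvec"],float)); return np.array(f["intrinsics"],float),R,np.array(f["tvec"],float).ravel()
def ray(f,u,v,z):
    K,R,t=cam(f); d=R.T@np.linalg.inv(K)@np.array([u,v,1.]); c=-R.T@t
    return c+d*(z-c[2])/d[2]
def proj(f,p):
    K,R,t=cam(f); q=K@(R@np.array(p,float)+t); return q[:2]/q[2]
def save(f,name): cv2.imwrite("pics/"+name,cv2.cvtColor(f["pixels"],cv2.COLOR_RGB2BGR))
E
python3 - <<'E'
from h import *
import pickle
fs={}
for n in("scene","top"):
    f=optics.grab_frame(n); fs[n]=f; save(f,n+"0.png"); K,R,t=cam(f); print(n,-R.T@t,R[2],K[0,0])
pickle.dump(fs,open("f0.pkl","wb"))
s=read_state(); print(s["clock"],s["width"],s["ee_rot"])
E
```

```text
scene [1028.09105581   22.38051531  954.7663848 ] [-0.49953214  0.05389091 -0.86461749] 434.0723628872105
top [ 346.18322797   56.97192051 1004.04575518] [ 0.13750027 -0.01152038 -0.99043473] 425.488898461312
0.1 85.47789696122813 [[-9.38057835e-01  3.46477606e-01 -8.75181701e-04]
 [ 3.46478550e-01  9.38056845e-01 -1.40344402e-03]
 [ 3.34708263e-04 -1.61974334e-03 -9.99998632e-01]]
```

View pics/scene0.png

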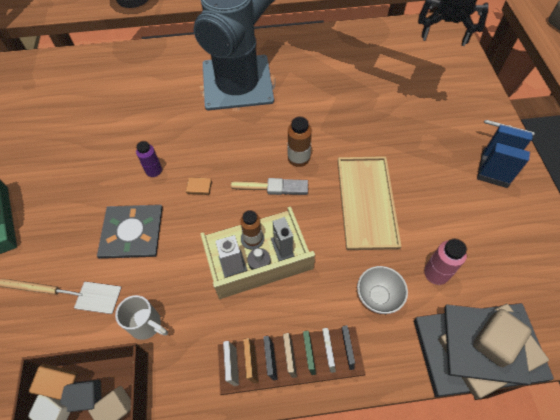

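View pics/top0.png

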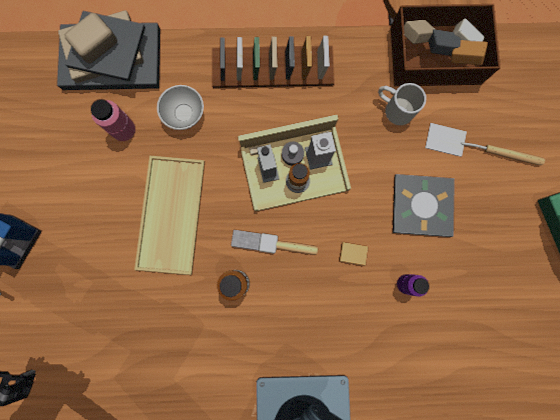

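The top view shows the stand at about (297,165). The small amber jar is at (298,178), the tin at (320,150), the can at (267,163) and the weight at (292,153). The tray is at (170,215) and the panel stone at (425,205). The larger amber jar at (232,285) and the pink and purple ones are distractors. Next I'll zoom in on the stand.

Run:
```python
from h import *
import pickle
fs=pickle.load(open("f0.pkl","rb"))
def crop(n,x,y,w,h,s): 
    return cv2.resize(cv2.cvtColor(fs[n]["pixels"],cv2.COLOR_RGB2BGR)[y:y+h,x:x+w],None,fx=s,fy=s,interpolation=cv2.INTER_CUBIC)
cv2.imwrite("pics/c_top.png",crop("top",230,110,130,110,6)[:600,:800])
cv2.imwrite("pics/c_scene.png",crop("scene",195,200,130,98,6))
f=fs["top"]; img=f["pixels"]; hsv=cv2.cvtColor(img,cv2.COLOR_RGB2HSV)
# pale stone
x0,y0=405,185
g=cv2.cvtColor(img,cv2.COLOR_RGB2GRAY)
for n,(bx,by,bw,bh),zs in(("top",(400,180,50,50),14),("scene",(105,210,50,40),14)):
    gg=cv2.cvtColor(fs[n]["pixels"],cv2.COLOR_RGB2GRAY)[by:by+bh,bx:bx+bw]
    hs=cv2.cvtColor(fs[n]["pixels"],cv2.COLOR_RGB2HSV)[by:by+bh,bx:bx+bw]
    m=((gg>140)&(hs[...,1]<70)).astype(np.uint8)
    c=max(cv2.findContours(m,0,1)[0],key=cv2.contourArea); M=cv2.moments(c); u,v=bx+M["m10"]/M["m00"],by+M["m01"]/M["m00"]
    print(n,u,v,ray(fs[n],u,v,zs),"area px",cv2.contourArea(c), cv2.minEnclosingCircle(c)[1])
# wood tray / stand: hue of pale ply
for n in("top","scene"):
    hs=cv2.cvtColor(fs[n]["pixels"],cv2.COLOR_RGB2HSV); print(n,hs[200,175] if n=="top" else hs[205,370], hs[195,290], )
    m=cv2.inRange(hs,(18,50,120),(35,200,255))
    for c in cv2.findContours(m,0,1)[0]:
        if cv2.contourArea(c)>800:
            r=cv2.minAreaRect(c); print(n,r); print([ray(fs[n],*p,14).round(1).tolist()[:2] for p in cv2.boxPoints(r)])
```

```text
top 424.1209182023925 204.58745554477852 [ 481.02752178 -298.98605813   14.        ] area px 515.5 13.529372215270996
scene 129.4261208576998 229.3212475633528 [ 484.3690126  -297.55116173   14.        ] area px 427.5 13.285429954528809
top [ 24  81 185] [ 19 102 148]
top ((169.03240966796875, 214.7172393798828), (56.85713577270508, 116.45674896240234), 6.536633491516113)
[[345.8, 379.1], [618.3, 353.9], [599.6, 219.4], [328.1, 249.6]]
top ((292.54705810546875, 168.71176147460938), (64.75373840332031, 94.03935241699219), 77.47119140625)
[[629.2, 134.1], [675.3, -87.9], [519.7, -114.9], [475.9, 102.8]]
top ((83.28147888183594, 34.992069244384766), (31.60735321044922, 50.99990463256836), 61.821407318115234)
[[930.3, 592.2], [992.8, 483.5], [917.6, 444.0], [856.3, 552.2]]
scene [ 19  95 210] [ 11 132 137]
scene ((507.5610046386719, 334.0487976074219), (42.16691589355469, 45.60273742675781), 38.65980911254883)
[[850.2, 453.1], [783.1, 542.7], [848.2, 590.3], [910.9, 501.5]]
scene ((256.481689453125, 245.6055145263672), (56.03284454345703, 105.93558502197266), 73.3007583618164)
[[519.6, -131.0], [466.6, 126.9], [618.2, 143.0], [662.5, -98.6]]
scene ((368.9059143066406, 202.55941772460938), (94.42903137207031, 53.831512451171875), 84.2894058227539)
[[339.1, 249.9], [340.8, 397.0], [618.2, 348.5], [615.2, 219.3]]
```

View pics/c_top.png

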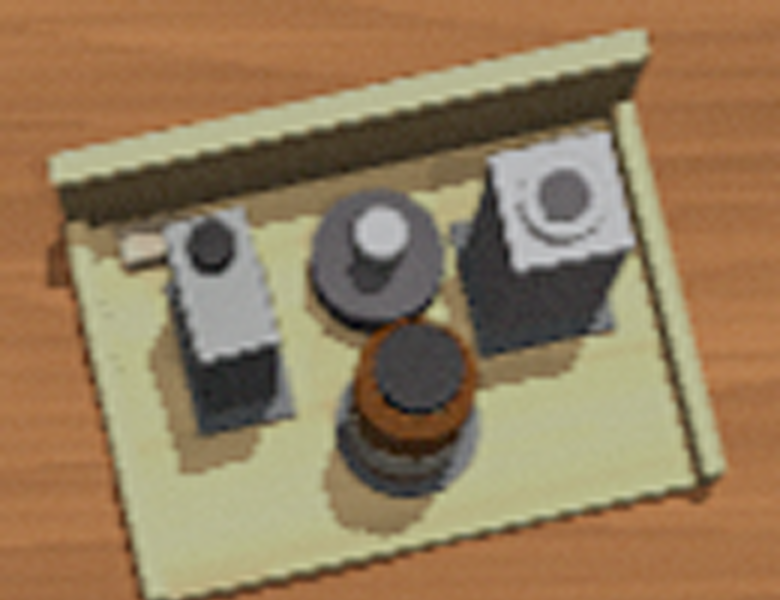

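View pics/c_scene.png

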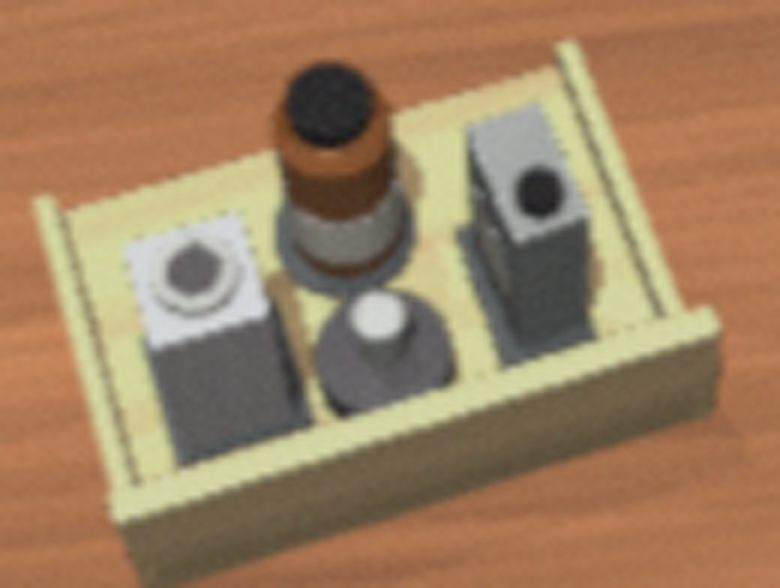

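The zoomed crops show these top-view positions: jar cap (420,367), tin lid (563,193), can cap (211,245) and knob (381,232). In the scene crop they are (330,103), (195,268), (540,190) and (380,315). The can's length runs along the stand's x axis with the spout towards the back. Next I'll compute the poses and fit the stand.

```bash
cat > m.py <<'E'
from h import *
import pickle
from scipy.optimize import least_squares
fs=pickle.load(open("f0.pkl","rb"))
off={"top":(230,110),"scene":(195,200)}
def P(n,x,y,z): o=off[n]; return ray(fs[n],(x+.5)/6-.5+o[0],(y+.5)/6-.5+o[1],z)[:2]
F={"jarcap":(122,(420,367),(330,103)),"tinlid":(118,(563,193),(195,268)),"cancap":(122,(211,245),(540,190)),"knob":(68,(381,232),(380,315))}
R={}
for k,(z,a,b) in F.items():
    p,q=P("top",*a,z),P("scene",*b,z); R[k]=(p+q)/2; print(k,p.round(1),q.round(1))
Q={"tin":[[(488,158),(610,132),(634,245),(512,270)],[(128,240),(240,213),(270,318),(150,345)]],
   "can":[[(166,226),(243,209),(278,342),(200,362)],[(468,133),(540,105),(590,212),(518,240)]]}
for k,v in Q.items():
    for n,pts in zip(("top","scene"),v):
        W=np.array([P(n,*p,112) for p in pts],np.float32); r=cv2.minAreaRect(W); d=np.diff(np.vstack([W,W[:1]]),axis=0)
        print(k,n,W.mean(0).round(1),"edges",np.hypot(*d.T).round(1),"ang",np.degrees(np.arctan2(d[:,1],d[:,0])).round(1)%90)
for n,a,b in(("top",(50,160),(645,32)),("scene",(115,520),(720,330))):
    for z in(80,92):
        p,q=P(n,*a,z),P(n,*b,z); e=q-p; print("wall",n,z,p.round(1),q.round(1),np.hypot(*e).round(1),np.degrees(np.arctan2(e[1],e[0])).round(1))
E
python3 m.py
```

```text
jarcap [544.5  -0.7] [550.2   1.6]
tinlid [608.  -54.1] [608.9 -52.3]
cancap [590.4  72.2] [596.1  73.5]
knob [609.    8.9] [612.4  10.7]
tin top [606.8 -54.1] edges [45.4 42.8 45.  42.4] ang [11.199997  9.300003 10.599998  9.8     ]
tin scene [610.1 -52.4] edges [41.4 43.9 43.2 42.9] ang [7.800003 9.9      6.5      7.600006]
can top [578.5  68.8] edges [28.4 50.6 28.8 51.5] ang [11.599998 13.100006 13.5      12.7     ]
can scene [583.  71.] edges [29.1 48.2 28.4 47.9] ang [16.5      14.7      15.900002 15.5     ]
wall top 80 [635.9 132.5] [681.2 -92.2] 229.2 -78.6
wall top 92 [632.2 131.5] [676.8 -90.3] 226.3 -78.6
wall scene 80 [685.  -90.1] [640.5 134. ] 228.5 101.2
wall scene 92 [689.7 -88.5] [645.8 132.5] 225.3 101.2
```

```bash
cat >> h.py <<'E'
def rot(deg):
    a=np.radians(deg+180); c,s=np.cos(a),np.sin(a); return np.array([[c,s,0],[s,-c,0],[0,0,-1.]])
def stat(tag):
    s=read_state(); print(tag,"t",round(s["clock"],1),"tcp",np.round(s["ee_pos"],1),"w",round(s["width"],1),"ff",np.round(s["finger_force"],1),"F",np.round(s["force"],1),"j6",round(s["joint_pos"][5])); return s
def pick(xy,z,yaw,squeeze,hi=215):
    manip.move_to([*xy,hi],rot(yaw)); manip.line_to([*xy,z],vel=180); grasp(squeeze); stat("grasped")
    manip.line_to([*xy,hi],vel=180); return stat("lifted")
def place(xy,z,yaw,hi=215,vel=180):
    """lower to 6 mm above z, then slowly until the wrist force shows contact (or z-3)"""
    manip.move_to([*xy,hi],rot(yaw)); manip.line_to([*xy,z+6],vel=vel)
    f0=read_state()["force"][2]; zz=z+6
    while zz>z-2.9:
        zz-=1; manip.line_to([*xy,zz],vel=25)
        if read_state()["force"][2]-f0>2.5: break
    stat("set z%+.1f"%(zz-z)); gripper_open(); manip.line_to([*xy,hi],vel=250)
TR=np.array([475,302.]); TY=-6
def tray(d): a=np.radians(TY); return TR+d*np.array([np.cos(a),np.sin(a)])
E
python3 - <<'E'
from h import *
for p,y,z in(((547.3,.5),11.3,60),((608.4,-53.2),10.5,66),((580.8,69.9),13,66),((610.7,9.8),11.3,42),(tray(-80),TY,50),(tray(80),TY,50),((482.7,-298.3),11,42)):
    for h in(z,215): 
        q=kinematics.inverse_kinematics([*p,h],rot(y)); print(None if q is None else np.round(q))
s=pick((547.3,.5),60,11.3,40)
E
```

```text
[ -12.   22.   98.   -0.   60. -113.]
[ -12.   14.   86.   -0.   80. -113.]
[ -15.   27.   89.   -0.   64. -116.]
[ -15.   20.   77.   -0.   83. -116.]
[  -4.   25.   93.   -0.   63. -107.]
[  -4.   18.   81.   -0.   81. -107.]
[ -10.   29.   90.   -0.   62. -111.]
[ -10.   20.   77.   -0.   83. -111.]
[ 25.  18. 105.  -0.  56. -59.]
[ 25.   9.  92.  -0.  79. -59.]
[ 18.  29.  87.  -0.  64. -66.]
[ 18.  22.  74.  -0.  83. -66.]
[ -43.   25.   96.   -0.   59. -144.]
[ -43.   16.   83.   -0.   81. -144.]
grasped t 3.9 tcp [548.6  -0.8  61.5] w 40.2 ff 35.2 F [ 0.1 -4.2  6.8] j6 -113
lifted t 4.9 tcp [546.3   0.8 213.5] w 39.4 ff 33.3 F [-0.3  0.  -3.4] j6 -113
```

Run:
```python
from h import *
f=optics.grab_frame("scene"); g=optics.grab_frame("top")
s=stat("now"); u,v=proj(f,s["ee_pos"]); print(u,v); u2,v2=proj(g,s["ee_pos"]); print(u2,v2)
def c(f,u,v): 
    u,v=int(u),int(v); im=f["pixels"][max(v-50,0):v+70,max(u-60,0):u+60]; return cv2.resize(im,(400,400),interpolation=cv2.INTER_CUBIC)
cv2.imwrite("pics/jar1.png",cv2.cvtColor(np.hstack([c(f,u,v),c(g,u2,v2)]),cv2.COLOR_RGB2BGR))
```

```text
now t 5.0 tcp [546.3   0.7 213.3] w 39.9 ff 33.3 F [ 0.1  0.5 -1.7] j6 -113
245.58222998396462 192.9962462299521
301.6101057409477 159.23547588055752
```

View pics/jar1.png

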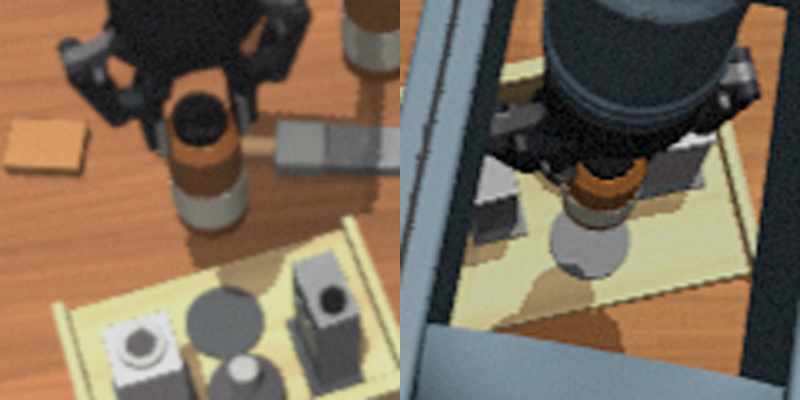

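The jar hangs upright in the gripper: cap at crop (200,118) in the scene view and about (605,165) in the top view. The round pad is bare. The reported width is only 40 mm, so I'll check for an off-centre grip and measure the bare pad.

Run:
```python
from h import *
f=optics.grab_frame("scene"); g=optics.grab_frame("top"); s=read_state(); e=s["ee_pos"]
z=122+e[2]-61.5
a=ray(f,245-60+200*.3,192-50+118*.3,z); b=ray(g,301-60+205*.3,159-50+168*.3,z); print("tcp",e,"cap scene",a,"top",b)
# bare round pad, z=16
for n,fr,c0,box in(("scene",f,(225/400*120+185,322/400*120+142),18),("top",g,(190*.3+241,243*.3+109),18)):
    u,v=c0; x0,y0=int(u)-box,int(v)-box
    im=fr["pixels"][y0:y0+2*box,x0:x0+2*box]; hs=cv2.cvtColor(im,cv2.COLOR_RGB2HSV)
    m=cv2.inRange(hs,(0,0,40),(180,60,160)); n_,lab,st,ce=cv2.connectedComponentsWithStats(m)
    l=lab[box,box]; c=max(cv2.findContours((lab==l).astype(np.uint8),0,1)[0],key=cv2.contourArea)
    el=cv2.fitEllipse(c); print(n,st[l],el); print(ray(fr,x0+el[0][0],y0+el[0][1],16), ray(fr,*c0,16))
```

```text
tcp [546.65251446   0.63905901 213.72721508] cap scene [550.62038928   4.38447368 274.22721508] top [530.57579814   3.50750173 274.22721508]
scene [  7   8  29  28 479] ((19.651763916015625, 21.46508026123047), (21.94085693359375, 31.662569046020508), 144.418212890625)
[558.78533817   2.56301898  16.        ] [5.50745887e+02 5.23091052e-01 1.60000000e+01]
top [  6   0  30  30 455] ((19.305091857910156, 12.114385604858398), (23.77520179748535, 38.567466735839844), 20.99989891052246)
[557.8033194   -6.64111337  16.        ] [541.50753906  -3.05947903  16.        ]
```

Run:
```python
from h import *
place(tray(-80),49,TY)
stat("jar placed")
s=pick((608.4,-53.2),66,10.5,45)
f=optics.grab_frame("scene"); save(f,"tin_held.png")
```

```text
set z+2.0 t 8.4 tcp [395.9 310.6  52. ] w 39.7 ff 36.5 F [-2.1 -0.9  5.8] j6 -59
jar placed t 9.7 tcp [394.7 310.  213.8] w 85.3 ff 0.0 F [-0.4 -0.1 -1.3] j6 -59
grasped t 12.7 tcp [609.1 -53.6  67.2] w 42.4 ff 45.4 F [-0.5 -0.8  6.6] j6 -116
lifted t 13.7 tcp [607.4 -52.9 213.3] w 42.0 ff 46.0 F [ 0.4  0.5 -2.7] j6 -116
```

View pics/tin_held.png

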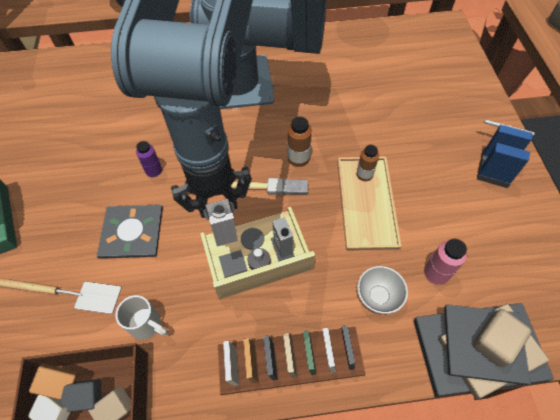

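The jar stands upright in the tray at (368,163), and the tin is held at (220,220). The contact check is tripping on motion transients, so I'll add settling time before continuing.

```bash
python3 - <<'E'
s=open("h.py").read()
s=s.replace('    f0=read_state()','    manip.dwell(.5); f0=read_state()').replace('vel=25)\n','vel=25); manip.dwell(.25)\n').replace('>2.5: break','>3: break')
open("h.py","w").write(s)
E
python3 - <<'E'
from h import *
place(tray(0),55,TY)
s=pick((580.8,69.9),66,13,45)
place(tray(80),55,TY)
manip.move_to([*tray(0),300],rot(TY)); stat("end")
import pickle
fs={n:optics.grab_frame(n) for n in("scene","top")}; pickle.dump(fs,open("f1.pkl","wb"))
save(fs["scene"],"tray.png")
E
```

```text
set z+2.0 t 18.7 tcp [475.2 302.1  57.3] w 42.4 ff 46.5 F [-0.4 -0.6  1.4] j6 -63
grasped t 22.5 tcp [581.2  69.7  66.8] w 28.4 ff 44.6 F [-0.7 -0.8  4.9] j6 -107
lifted t 23.5 tcp [579.9  69.9 213.4] w 28.3 ff 44.4 F [ 0.2 -0.9 -2. ] j6 -107
set z+1.0 t 28.4 tcp [554.9 293.7  56.8] w 28.4 ff 45.2 F [-2.  -1.4  4.7] j6 -66
end t 30.3 tcp [474.6 301.9 298.9] w 85.4 ff 0.0 F [-0.7  0.3  0.1] j6 -63
```

View pics/tray.png

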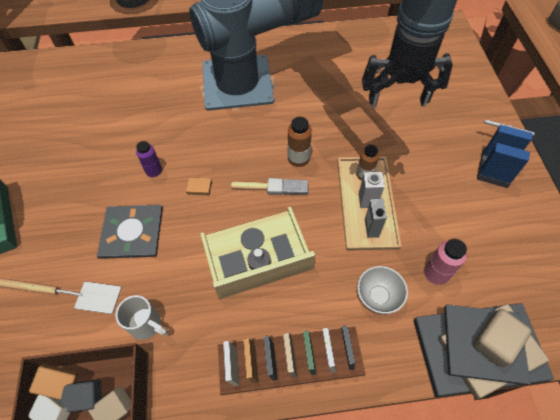

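All three stand upright in the tray: jar (370,155), tin (373,180), can (377,210). The bare pads show at round (252,239), square (233,263) and oblong (283,247). Now I'll measure the pads, and use the tray objects, whose positions I know, to check the camera bias.

```bash
cat > pads.py <<'E'
from h import *
import pickle,sys
fs=pickle.load(open("f1.pkl","rb"))
off=np.array([606.7,10.2]); a=np.radians(11.3); Rz=np.array([[np.cos(a),-np.sin(a)],[np.sin(a),np.cos(a)]])
pads={"round":(-62,0),"square":(-16,-60),"oblong":(-16,60)}
est={}
for n,f in fs.items():
    hs=cv2.cvtColor(f["pixels"],cv2.COLOR_RGB2HSV); big=None
    m=((hs[...,1]<75)&(hs[...,2]<140)).astype(np.uint8)
    _,lab,st,ce=cv2.connectedComponentsWithStats(m,connectivity=4)
    for k,l in pads.items():
        p=np.array(off)+Rz@np.array(l); u,v=proj(f,[*p,16]); i=lab[int(round(v)),int(round(u))]
        q=ray(f,*ce[i],16)[:2]; ys,xs=np.where(lab==i); W=np.array([ray(f,x,y,16)[:2] for x,y in zip(xs,ys)],np.float32)
        r=cv2.minAreaRect(W); print(n,k,i,st[i][4],q.round(1),"rect",np.round(r[0],1),np.round(r[1],1),round(r[2],1))
E
python3 pads.py
python3 - <<'E'
from h import *
import pickle
fs=pickle.load(open("f1.pkl","rb"))
f=fs["scene"]
print("tray lids expected px:",[proj(f,[*tray(d),z]).round(1).tolist() for d,z in((-80,111),(0,107))], "can cap",proj(f,[*tray(93),111]))
b=cv2.cvtColor(np.hstack([cv2.resize(f["pixels"][130:250,335:415],(400,600),interpolation=cv2.INTER_CUBIC),cv2.resize(fs["top"]["pixels"][130:250,250:330]*1,(400,600),interpolation=cv2.INTER_CUBIC)]),cv2.COLOR_RGB2BGR)
cv2.imwrite("pics/cal.png",b)
E
```

```text
scene round 143 701 [575.8   3.7] rect [573.7   4.2] [106.2  55. ] 10.5
scene square 163 508 [609.6 -51.7] rect [609.2 -51.6] [55.9 53.8] 11.4
scene oblong 149 392 [582.5  68.1] rect [581.9  68.1] [63.1 39.1] 12.1
top round 414 434 [544.   -1.3] rect [543.8  -0.8] [52.1 53.1] 88.5
top square 354 515 [603.5 -52.5] rect [603.8 -52.5] [55.7 53.7] 11.5
top oblong 383 423 [576.6  67.7] rect [576.7  67.6] [63.2 38.7] 11.7
tray lids expected px: [[370.1, 149.8], [374.0, 177.7]] can cap [379.65028031 210.86880675]
```

View pics/cal.png

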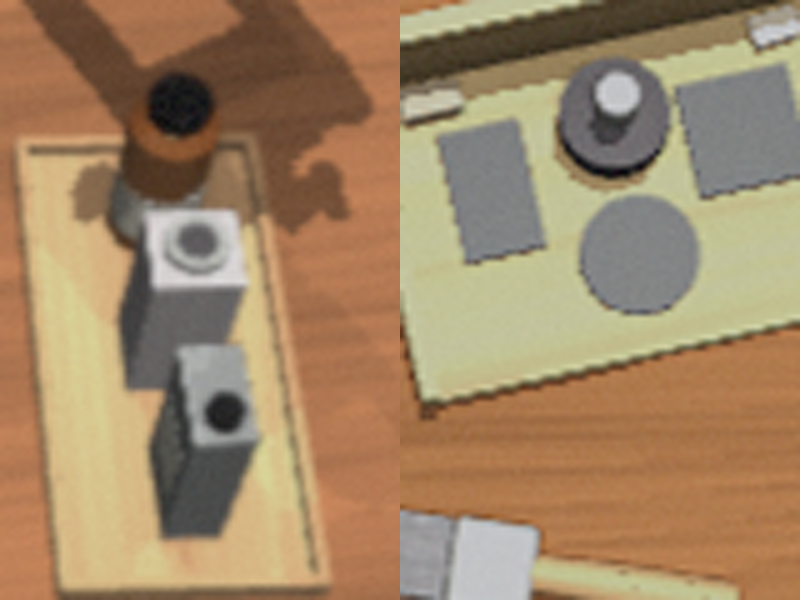

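The tin lid appears where I placed it, within 1 mm (373.9,178 seen, 374.0,177.7 expected), so averaging the two views is sound. Next is the weight.

```bash
sed -i 's/>3: break/>3:\n            manip.dwell(.3)\n            if read_state()["force"][2]-f0>3: break/' h.py
python3 - <<'E'
from h import *
s=pick((610.6,10),42,11.8,80)
place((482.7,-298.3),44,11.8)
manip.move_to([480,-60,280],rot(11.8)); stat("end")
f=optics.grab_frame("scene"); g=optics.grab_frame("top")
a=f["pixels"][190:270,90:170]; b=g["pixels"][165:245,385:465]
cv2.imwrite("pics/wt.png",cv2.cvtColor(cv2.resize(np.hstack([a,b]),(800,400),interpolation=cv2.INTER_CUBIC),cv2.COLOR_RGB2BGR))
E
```

```text
grasped t 33.5 tcp [610.5  10.   41.9] w 0.3 ff 0.0 F [-0.3  0.3 -0.1] j6 -111
lifted t 34.6 tcp [609.8  10.1 213.7] w 0.1 ff 0.0 F [ 0.3 -0.3 -0.2] j6 -111
set z-3.0 t 42.0 tcp [ 482.7 -298.3   41. ] w -0.2 ff 0.0 F [ 0.6 -0.2  0.3] j6 -145
end t 44.6 tcp [480.  -60.8 279.1] w 85.7 ff 0.0 F [-0.2  0.2 -1. ] j6 -122
```

View pics/wt.png

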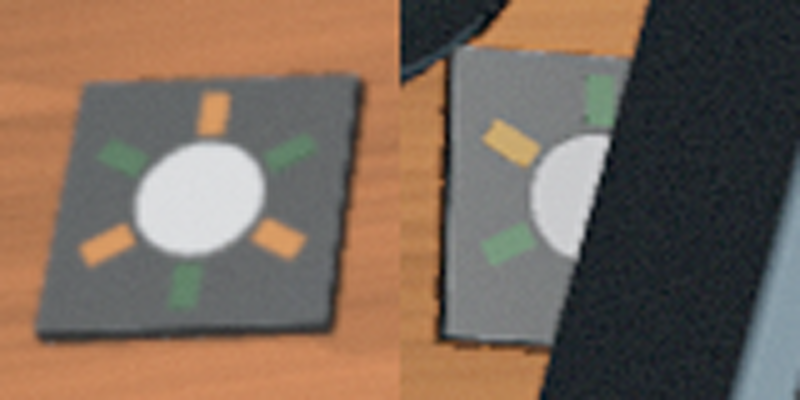

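The grasp missed: the width went to 0 and the panel is still bare. I'll look at the stand.

Run:
```python
from h import *
import pickle
manip.move_to([480,-150,300],rot(11.8))
fs={n:optics.grab_frame(n) for n in("scene","top")}; pickle.dump(fs,open("f2.pkl","wb"))
f,g=fs["scene"],fs["top"]
a=f["pixels"][200:300,195:325]; b=g["pixels"][110:210,230:360]
cv2.imwrite("pics/st2.png",cv2.cvtColor(cv2.resize(np.hstack([a,b]),(780,300),interpolation=cv2.INTER_CUBIC),cv2.COLOR_RGB2BGR))
```

```text
(no output)
```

View pics/st2.png

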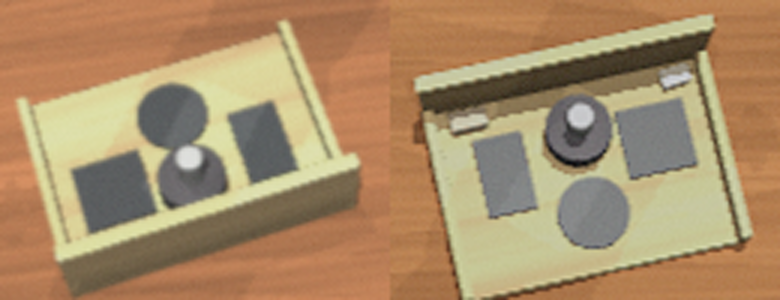

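The weight hasn't moved: the knob is at (189,160) in the left half and (578,117) in the right half. The jar's 40 mm grip width also suggests the fingers sit off-centre, so I'll compare the closed fingertips in the images with the reported TCP.

Run:
```python
from h import *
import pickle
manip.move_to([560,-150,120],rot(11.8)); grasp(20); manip.dwell(.5)
s=stat("x"); print(np.round(s["ee_rot"],3).tolist(), np.round(s["joint_pos"],1))
out=[]
for n in("scene","top"):
    f=optics.grab_frame(n); im=f["pixels"].copy(); u,v=proj(f,s["ee_pos"]); print(n,u,v)
    u0,v0=int(u)-50,int(v)-50; c=cv2.resize(im[v0:v0+100,u0:u0+100],(400,400),interpolation=cv2.INTER_CUBIC)
    cv2.circle(c,(int((u-u0+.5)*4),int((v-v0+.5)*4)),4,(255,0,0),1); out.append(c)
    for d in(-20,20):
        uu,vv=proj(f,s["ee_pos"]+np.array([d,0,0])); cv2.circle(c,(int((uu-u0+.5)*4),int((vv-v0+.5)*4)),3,(0,255,0) if d>0 else (255,255,0),1)
cv2.imwrite("pics/tip.png",cv2.cvtColor(np.hstack(out),cv2.COLOR_RGB2BGR))
```

```text
x t 47.3 tcp [ 560. -150.  120.] w -0.1 ff 0.0 F [-0.3 -0.3  0.2] j6 -128
[[-0.979, -0.205, -0.0], [-0.205, 0.979, 0.0], [0.0, 0.0, -1.0]] [ -26.    21.1   89.7   -0.    69.3 -127.8]
scene 180.8102022154756 229.1220030915796
top 369.25478124760025 162.38023406231338
```

View pics/tip.png

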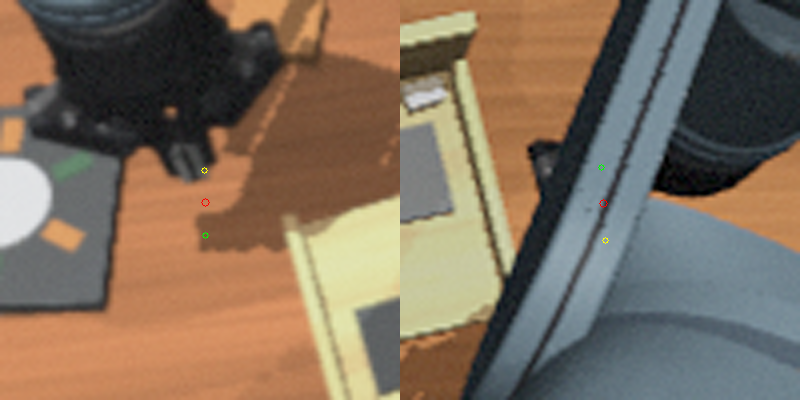

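The closed tips appear about 6 px above and 3 px left of the projected TCP. That means they sit either higher or further back than reported. A gentle touch on bare table settles the height, and the scene ray then gives xy.

Run:
```python
from h import *
manip.line_to([560,-160,40],vel=150); manip.dwell(.4); f0=read_state()["force"][2]; z=40
while z>0:
    z-=2; manip.line_to([560,-160,z],vel=40); manip.dwell(.08)
    if abs(read_state()["force"][2]-f0)>4: break
s=stat("stop z=%d"%z)
out=[]
for n in("scene","top"):
    f=optics.grab_frame(n); im=f["pixels"].copy(); u,v=proj(f,s["ee_pos"]); u0,v0=int(u)-40,int(v)-40
    print(n,u,v,u0,v0); c=cv2.resize(im[v0:v0+80,u0:u0+80],(400,400),interpolation=cv2.INTER_CUBIC)
    cv2.circle(c,(int((u-u0+.5)*5),int((v-v0+.5)*5)),4,(255,0,0),1); out.append(c)
cv2.imwrite("pics/tip2.png",cv2.cvtColor(np.hstack(out),cv2.COLOR_RGB2BGR))
manip.line_to([560,-160,200],vel=250)
```

```text
stop z=0 t 55.2 tcp [ 5.6e+02 -1.6e+02 -1.0e-01] w -0.3 ff 0.0 F [-0.3  0.3  0.6] j6 -129
scene 187.22782395999664 252.8092681326647 147 212
top 362.4055661393422 174.2978822255682 322 134
```

View pics/tip2.png

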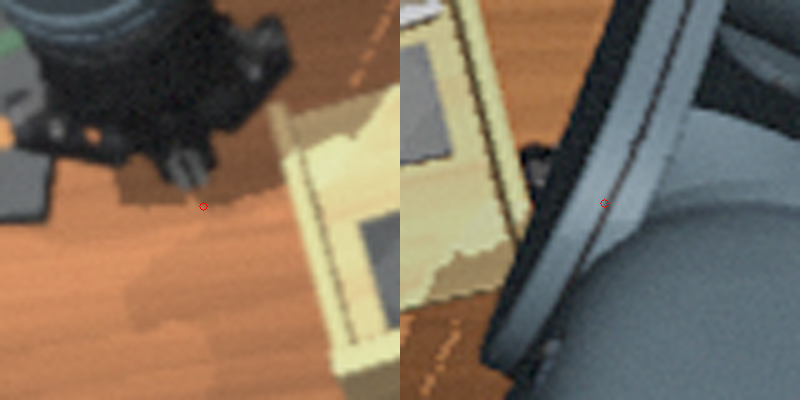

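Run:
```python
from h import *
manip.line_to([560,-160,2],vel=250); manip.dwell(.4); f0=read_state()["force"][2]; z=2
while z>-35:
    z-=1; manip.line_to([560,-160,z],vel=40)
    if abs(read_state()["force"][2]-f0)>4: break
s=stat("stop z=%d"%z)
f=optics.grab_frame("scene"); im=f["pixels"]; u,v=proj(f,s["ee_pos"]); u0,v0=int(u)-40,int(v)-50
print(u,v,u0,v0); cv2.imwrite("pics/tip3.png",cv2.cvtColor(cv2.resize(im[v0:v0+80,u0:u0+80],(480,480),interpolation=cv2.INTER_CUBIC),cv2.COLOR_RGB2BGR))
manip.line_to([560,-160,200],vel=250); stat("e")
```

```text
stop z=-35 t 66.8 tcp [ 560.  -160.   -35.1] w -0.5 ff 0.0 F [-0.4 -0.6 -0.2] j6 -129
190.04789734444438 258.7237047211698 150 208
e t 68.0 tcp [ 559.1 -159.6  198.5] w 0.0 ff 0.0 F [-0.8 -0.2 -0.6] j6 -129
```

View pics/tip3.png

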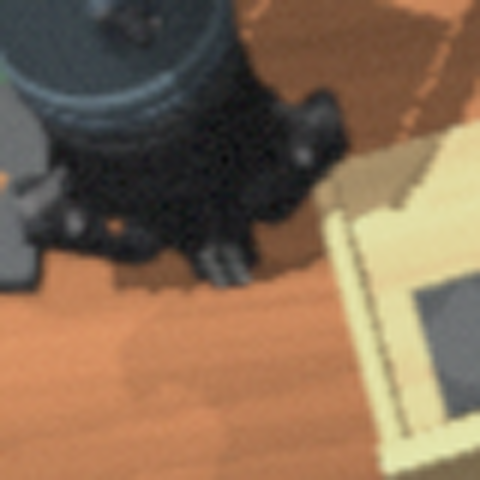

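The tips never reach the table even with the TCP at −35 mm, so the real fingertips are about 35–40 mm above the reported TCP. That explains both the missed knob and the jar being held at its shoulder. I'll command z about 37 mm lower and go for the weight again.

```bash
sed -i 's/z+6\b/z+4/g; s/hi=215/hi=150/g; s/dwell(.5); f0/dwell(.3); f0/; s/dwell(.25)/dwell(.1)/; s/z-2.9/z-1.9/' h.py; sed -n 22,40p h.py
python3 - <<'E'
from h import *
gripper_open()
s=pick((610.6,10),6,11.8,80)
if s["width"]>10:
    place((482.7,-298.3),8,11.8)
    manip.move_to([*tray(-80),190],rot(TY)); stat("end")
    f=optics.grab_frame("scene"); g=optics.grab_frame("top")
    a=f["pixels"][170:270,90:190]; b=g["pixels"][155:255,375:475]
    cv2.imwrite("pics/wt2.png",cv2.cvtColor(cv2.resize(np.hstack([a,b]),(800,400),interpolation=cv2.INTER_CUBIC),cv2.COLOR_RGB2BGR))
E
```

```text
while zz>z-1.9:
        zz-=1; manip.line_to([*xy,zz],vel=25); manip.dwell(.1)
        if read_state()["force"][2]-f0>3:
            manip.dwell(.3)
            if read_state()["force"][2]-f0>3: break
    stat("set z%+.1f"%(zz-z)); gripper_open(); manip.line_to([*xy,hi],vel=250)
TR=np.array([475,302.]); TY=-6
def tray(d): a=np.radians(TY); return TR+d*np.array([np.cos(a),np.sin(a)])
grasped t 71.1 tcp [611.2   9.5   6.6] w 17.7 ff 78.1 F [ 0.3 -2.7  3. ] j6 -111
lifted t 72.0 tcp [609.3  10.4 148.2] w 17.2 ff 78.3 F [-0.4  0.3 -4.4] j6 -111
set z+0.0 t 76.2 tcp [ 482.9 -298.6    8.5] w 17.3 ff 79.0 F [-1.8 -0.4  5.4] j6 -145
end t 79.8 tcp [395.9 309.8 189.8] w 85.4 ff 0.0 F [ 0.3 -0.7 -0.4] j6 -59
```

View pics/wt2.png

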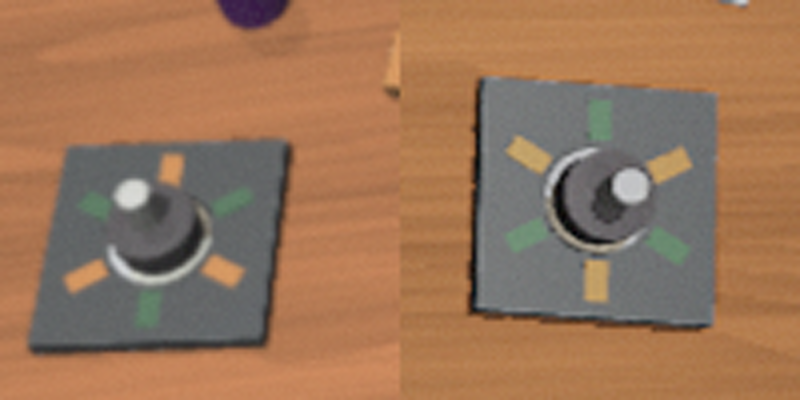

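The weight stands on the stone, and the pale ring is visible around the disc at (155,250) in the left half and (600,200) in the right. Now I'll return the three containers, jar first.

Run:
```python
from h import *
import sys
for n,d,z,xy in(("jar",-80,20,(547.2,-.8)),("tin",0,25,(605.7,-51.5)),("can",80,25,(579.8,67.5))):
    s=pick(tray(d),z,TY,45,hi=165)
    if s["width"]<20: print("miss",n); sys.exit()
    place(xy,z+11,11.8,hi=165)
manip.move_to([450,250,260],rot(0)); stat("end")
import pickle
fs={n:optics.grab_frame(n) for n in("scene","top")}; pickle.dump(fs,open("f3.pkl","wb"))
a=fs["scene"]["pixels"][200:300,195:325]; b=fs["top"]["pixels"][110:210,230:360]
cv2.imwrite("pics/fin.png",cv2.cvtColor(np.hstack([cv2.resize(q,(400,308),interpolation=cv2.INTER_CUBIC) for q in(a,b)]),cv2.COLOR_RGB2BGR))
```

```text
grasped t 81.6 tcp [396.  310.5  21. ] w 44.6 ff 45.5 F [-0.5 -1.5  4.9] j6 -59
lifted t 82.5 tcp [394.5 309.9 163.8] w 45.2 ff 46.2 F [ 0.2 -0.2 -2.9] j6 -59
set z-1.0 t 87.0 tcp [547.6  -0.9  31. ] w 44.3 ff 47.0 F [-2.2 -0.5  6. ] j6 -114
grasped t 90.8 tcp [475.5 301.9  26. ] w 43.5 ff 47.3 F [-0.3 -2.5  5.8] j6 -63
lifted t 91.7 tcp [474.  301.7 163.5] w 43.9 ff 46.9 F [-0.4 -0.4 -3.1] j6 -63
set z-1.0 t 96.3 tcp [606.  -51.6  36. ] w 43.8 ff 46.9 F [-2.5  0.6  5.1] j6 -117
grasped t 100.3 tcp [554.9 293.8  25.6] w 29.5 ff 47.9 F [-0.8 -0.3  3.7] j6 -66
lifted t 101.2 tcp [553.6 293.3 163.5] w 29.3 ff 47.6 F [-0.5 -0.1 -2.1] j6 -66
set z-1.0 t 105.3 tcp [580.1  67.5  35.6] w 29.8 ff 48.4 F [-2.1 -0.7  5.5] j6 -106
end t 107.5 tcp [450.  249.3 258.5] w 85.5 ff 0.0 F [ 0.   0.1 -0.1] j6 -73
```

View pics/fin.png

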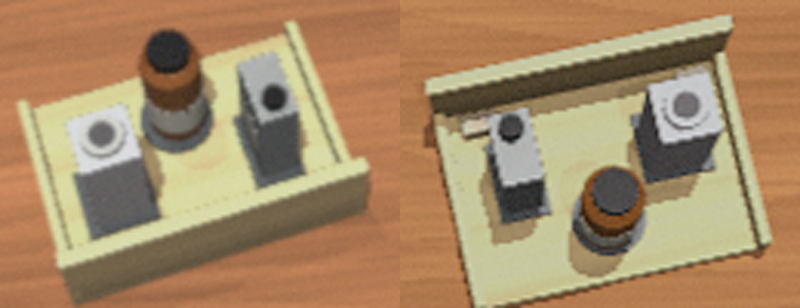

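All three stand upright on their own pads: jar cap (616,191), tin lid (687,104) and can cap (511,127) in the right half. I'll run one numeric check of the centring before handing in.

Run:
```python
from h import *
import pickle
fs=pickle.load(open("f3.pkl","rb")); k=.325
a=np.radians(11.8)
for n,z,t,s,off,pad in(("jar",122,(616,191),(168,52),0,(547.2,-1)),("tin",118,(687,104),(103,137),0,(605.7,-51.3)),("can",122,(511,127),(275,98),13,(579.8,67.3))):
    o=off*np.array([np.cos(a),np.sin(a)])
    p=ray(fs["top"],230+(t[0]-400)*k,110+t[1]*k,z)[:2]-o; q=ray(fs["scene"],195+s[0]*k,200+s[1]*k,z)[:2]-o
    print(n,p.round(1),q.round(1),"avg-pad",((p+q)/2-pad).round(1))
```

```text
jar [541.6  -1.9] [550.6   1.6] avg-pad [-1.1  0.8]
tin [603.5 -53.7] [609.9 -49.4] avg-pad [ 1.  -0.2]
can [575.7  66.8] [584.8  70.2] avg-pad [0.4 1.2]
```

Each container is within about 1.5 mm of its pad centre, so I'm handing the job in.

```bash
python3 -c "
from h import *
print(ticket.finish_job())"
```

```text
the job is handed in; nothing more can be done
None
```

I handed the job in at about 108 s of the 131 s allowed: the weight stands on the pale stone, and the jar, tin and can are upright on their own pads, each about 1.5 mm or less from centre by camera; the first try for the weight closed on air and moved nothing.

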